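# File the slide mailers in the case and shut its cover

### The arm

A 6-joint arm with a two-finger parallel gripper is mounted at the origin on the work surface. World frame = base frame: x ahead of the robot, y to its left, z up, the work surface at z = 0. Lengths are in m, angles in rad, forces in N, time in s.
With the tool pointing down it reaches from about 0.375 to 0.975 m from the base axis. Payload 3.8 kg.
Tool frame: the origin (TCP) lies between the finger pads; the fingertips stand 8 mm ahead of it and the grasp point (between the pads) lies 11 mm behind it (tcp_to_tips is the distance from the TCP to the fingertips, in m); z points along the fingers, y is the line along which they close (so a half turn about z gives the same grasp; the last joint's range is limited). The gripper opens to 85 mm and grips with 20 to 120 N. Pads are 22 mm wide; open, the fingers measure 114 mm over their backs; the gripper's body (76 mm by 85 mm) begins 54 mm behind the grasp point. The pads swing forward as they close: fully open they stand 13 mm farther back than shut.
Start: joints at [-0.037, 0.264, 1.604, -0, 1.274, -0.037], TCP at [0.675, -0, 0.202] pointing down, gripper open.
Joint ranges: [-2.63, 2.63], [-0.94, 2.18], [0.31, 2.57], [-1.31, 4.45], [0, 2.66], [-2.55, 2.55]. Speed limits (rad/s): [2.57, 2.57, 3.14, 3.14, 3.14, 3.14].

### API

Orientations are given as a rotation vector (axis times angle).
In Python, from workcell import * gives the robot as it stands.
- The arm moves only by the tool move_arm, never from a script. Its argument "series" is one flat list of numbers, 7 for each row, row after row: the finger opening in cm, from 0 to 8.54, then the shift along the tool's x, y, z in cm, then the turn, a rotation vector about the tool's x, y, z in degrees. A call has 1 to 5 rows; each row shifts and turns the commanded pose from where the row before left it, along the tool's axes as they then stand; what a row does not reach is not made up. A row lasts 1/8 s, in which the tool goes at most 62.5 mm and 10.7 degrees, less where a joint would pass 70% of its speed; a pose out of reach is approached as far as the arm can. A call is refused whole if a number of a shift passes 6.25 or a number of a turn 10.7, either way. A call with a gripper value outside its range is refused whole. The fingers move at their own pace and stop on an object; "grip_force" is the grip in N (left out, the last holds). Time passes only in rows, so rows that do not move let the fingers close. It gives the time, the measured TCP pose, the force, the opening and the grip force at its end, in the units of the state.
- read_state(): the state, without advancing time (a new reading comes with each control period).
- read_camera(name): name is "scene" or "side" or "wrist"; returns the picture (384x512x3 uint8, red, green, blue); there is no depth.
- calibration(name): a dict with "camera_matrix" (3x3 intrinsics, pixels), "k1" (the pictures are not rectified: a ray, as slopes to the right and down, at radius r is drawn at 1 + k1 r^2 times it, then the intrinsics apply), "rvec" (rotation vector, rad) and "tvec" (3), from world to camera coordinates, as OpenCV has them. Camera axes: x right, y down, z forward; pixel columns grow to the right and rows downward; lengths in m; the calibration is good to about 2 mm. A picture is of the moment at which its call begins: read the wrist's pose just before it. calibration takes no time and is no camera call; for the wrist camera it gives the pose at the moment of the call.
- finish_job(): hands the job in; it is judged then, once.
The state is a dict: "time": time; "q": joint angles; "joint_vel": joint speeds; "joint_torque": joint torques, N m; "tool_pos": TCP position; "tcp_rot": TCP orientation; "wrist_force": force on the tool from outside, world axes, zero at the start; "torque": the same for the moment, N m; "width": opening from 0.0 (shut) to 1.0 (fully open); "grip_force": force on a finger pad.
Only numpy, scipy, OpenCV 4.12 (cv2) and the standard library are available. Lean on these libraries where they do the work, as an engineer would, in place of code of your own. Each camera call takes 0.05 s, during which the arm holds its last target. There are 200 camera calls.

### The job

Slide the case's cover fully open onto its deck, take every slide mailer out of the compartment rack and lay it flat on the floor of the case's bay, all in a single layer, then slide the cover fully shut over them. Leave the jar in its compartment and do not disturb the other things on the bench.

Things in the scene. Friction and masses are not known exactly. Their poses are not given: they have to be found in the camera images.
- rack: grey fixed two-tier rack, 282 mm wide (y), 212 deep (x), left or right of the case; origin: centre of its underside on the bench. 3 compartments a tier, centres y = -92, 0, +92 mm. Lower tier (robot's side, centre x -53) has its floor 10 mm above the bench, upper tier (x +53) 40 mm. Compartments are 100 x 88 mm inside; their 4 mm walls stand 10 mm above the floor.
- case: grey fixed slide case, 214 mm deep (x) by 388 mm wide (y); origin: centre of its underside on the bench. Its -y half is an open-topped bay, its +y half a closed deck on which the cover parks. Walls reach 46 mm above the bench; an aluminium rail 54 mm high runs along each long side.
- bay (a point): centre of the bay's cork floor, 6 mm above the bench, axes as the case. Inside, the bay has walls at x = +-96 mm and y = -93 and +97 mm and is 40 mm deep: room for six mailers in one layer, long side along x, in two rows of three (e.g. x = +-46, y = -53, 0, +53 mm), with finger room beside each.
- cover (a joint): slide of the flat 198 x 192 mm aluminium cover along the case's +y: 0 = closed over the bay, 0.192 m = end stop, wholly over the deck, bay uncovered. Starts between 0 and 0.04 m. Takes 2 to 4 N to slide and stays where it is left. Its underside is 47 mm above the bench: anything higher jams it.
- cover_grip (a point): centre of the top of the black grip bar in the middle of the cover; axes as the case. The bar is 60 mm (x) by 16 mm (y), 24 mm tall; its top is 76 mm and the cover's upper face 52 mm above the bench. Pinch it across y from above.
- mailer1: white plastic slide mailer: a closed box 82 mm long (x), 28 mm wide (y), 24 mm high (z), 35 to 65 g, with a grey seam; origin at the centre of its 82 x 28 mm underside. Starts lying in a compartment of the rack, long side roughly along the rack's x. May be absent (None from the start). Either broad face may end up on top.
- mailer2: white plastic slide mailer: a closed box 82 mm long (x), 28 mm wide (y), 24 mm high (z), 35 to 65 g, with a grey seam; origin at the centre of its 82 x 28 mm underside. Starts lying in a compartment of the rack, long side roughly along the rack's x. May be absent (None from the start). Either broad face may end up on top.
- mailer3: white plastic slide mailer: a closed box 82 mm long (x), 28 mm wide (y), 24 mm high (z), 35 to 65 g, with a grey seam; origin at the centre of its 82 x 28 mm underside. Starts lying in a compartment of the rack, long side roughly along the rack's x. May be absent (None from the start). Either broad face may end up on top.
- mailer4: white plastic slide mailer: a closed box 82 mm long (x), 28 mm wide (y), 24 mm high (z), 35 to 65 g, with a grey seam; origin at the centre of its 82 x 28 mm underside. Starts lying in a compartment of the rack, long side roughly along the rack's x. May be absent (None from the start). Either broad face may end up on top.
- mailer5: white plastic slide mailer: a closed box 82 mm long (x), 28 mm wide (y), 24 mm high (z), 35 to 65 g, with a grey seam; origin at the centre of its 82 x 28 mm underside. Starts lying in a compartment of the rack, long side roughly along the rack's x. May be absent (None from the start). Either broad face may end up on top.
- jar: small amber screw jar with a white cap, 42 mm across and 50 mm tall, standing in an upper compartment of the rack, origin at its underside. Not to be moved.
- beaker: empty glass beaker, 68 mm across and 85 mm tall, on the bench beyond the rack and case, origin at its underside. Bystander.
- dish: closed round clear dish, 90 mm across and 30 mm tall, on the bench beyond the rack and case, origin at its underside. Bystander.
- reagent: amber bottle with a white cap, 56 mm across and 120 mm tall, on the bench beyond the rack and case, origin at its underside. Bystander.
Things that resemble listed ones, but are neither listed nor needed, are in the scene too. Leave any yellow look-alike of the mailer1 alone.

How it is judged:
On the way, in this order (a step that is already met when the one before it is completed fails the run):
1. the cover is slid fully open, off the bay (value of joint cover above 0.175 m), for 0.2 s.
2. every mailer present lies flat on the bay's floor, the cover still off (x of mailer1 in the frame of bay between -0.095 and 0.095 m and y of mailer1 in the frame of bay between -0.095 and 0.095 m and z of mailer1 in the frame of bay between -0.006 and 0.03 m and angle between the z axis of each of mailer1, mailer2, mailer3, mailer4, mailer5 and the z axis of bay, either way round below 0.15 rad and x of mailer2 in the frame of bay between -0.095 and 0.095 m and y of mailer2 in the frame of bay between -0.095 and 0.095 m and z of mailer2 in the frame of bay between -0.006 and 0.03 m and x of mailer3 in the frame of bay between -0.095 and 0.095 m and y of mailer3 in the frame of bay between -0.095 and 0.095 m and z of mailer3 in the frame of bay between -0.006 and 0.03 m and x of mailer4 in the frame of bay between -0.095 and 0.095 m and y of mailer4 in the frame of bay between -0.095 and 0.095 m and z of mailer4 in the frame of bay between -0.006 and 0.03 m and x of mailer5 in the frame of bay between -0.095 and 0.095 m and y of mailer5 in the frame of bay between -0.095 and 0.095 m and z of mailer5 in the frame of bay between -0.006 and 0.03 m and value of joint cover above 0.12 m), for 0.2 s.
3. the cover is slid fully shut (value of joint cover below 0.008 m), for 0.2 s.
At the end, for the whole second after the job is handed in: Every mailer present lies at rest in the bay (its origin inside the walls), a broad face down within 0.15 rad, in a single layer on the floor, and the cover is within 8 mm of fully closed (x of mailer1 in the frame of bay between -0.095 and 0.095 m and y of mailer1 in the frame of bay between -0.095 and 0.095 m and z of mailer1 in the frame of bay between -0.006 and 0.03 m and angle between the z axis of each of mailer1, mailer2, mailer3, mailer4, mailer5 and the z axis of bay, either way round below 0.15 rad and x of mailer2 in the frame of bay between -0.095 and 0.095 m and y of mailer2 in the frame of bay between -0.095 and 0.095 m and z of mailer2 in the frame of bay between -0.006 and 0.03 m and x of mailer3 in the frame of bay between -0.095 and 0.095 m and y of mailer3 in the frame of bay between -0.095 and 0.095 m and z of mailer3 in the frame of bay between -0.006 and 0.03 m and x of mailer4 in the frame of bay between -0.095 and 0.095 m and y of mailer4 in the frame of bay between -0.095 and 0.095 m and z of mailer4 in the frame of bay between -0.006 and 0.03 m and x of mailer5 in the frame of bay between -0.095 and 0.095 m and y of mailer5 in the frame of bay between -0.095 and 0.095 m and z of mailer5 in the frame of bay between -0.006 and 0.03 m and value of joint cover below 0.008 m and linear speed of each of mailer1, mailer2, mailer3, mailer4, mailer5 below 0.02 m/s); the robot touches nothing.
It fails at once if the jar, beaker, dish or bottle is shifted by more than 50 mm or tipped over (distance of any of jar, beaker, dish, reagent from where it was at the start of the episode above 0.05 m or angle between any of jar, beaker, dish, reagent's own z axis and vertical above 0.7 rad).
Of mailer1, mailer2, mailer3, mailer4, mailer5 only 3 to 5 are there at a start; the rules pass over those that are not, and their reading is None.
At some moment in a run one of mailer1, mailer2, mailer3, mailer4, mailer5 may be knocked a few centimetres aside while the robot is not near it.
Once in a run the grip may slacken for a moment while it holds something.
It also fails if it takes over 210 s, if anything falls off the work surface, if the arm or the gripper's body presses on something with over 40 N, if the wrist force passes 120 N, or if a joint passes its speed limit or range.

## Working session

There is one attempt and no reset: what is moved stays moved. The work goes in short steps, Python scripts to look and compute and a tool call to move; the robot and the scene stay as the last step left them, time stands still between calls to the robot, and variables do not carry over. Pictures are saved under pics/ and viewed, at most 14 in all, crops included, and the job is handed in when it is done.

Besides the shell and the picture viewer there is one more tool, called after "Call:" as name(argument=value, ...), one argument or row to a line, values as JSON. move_arm: Moves the arm, as the interface text tells. Its arguments: {"type":"object","properties":{"series":{"type":"array"},"grip_force":{"type":"number"}},"required":["series"]}

```bash
mkdir -p pics; cat > h.py <<'E'
import numpy as np, cv2
from scipy.spatial.transform import Rotation as R
from workcell import *
def snap(n,f):
    c=calibration(n); im=read_camera(n); cv2.imwrite('pics/'+f+'.png',im[:,:,::-1]); np.save('pics/'+f+'.npy',np.array(c,dtype=object),allow_pickle=True); return im,c
def load(f): return cv2.imread('pics/'+f+'.png'), np.load('pics/'+f+'.npy',allow_pickle=True).item()
def px2w(c,u,v,z):
    K=np.array(c['camera_matrix']); d=np.array([(u-K[0,2])/K[0,0],(v-K[1,2])/K[1,1]]); s=d.copy()
    for _ in range(30): s=d/(1+c['k1']*(s@s))
    Rm=cv2.Rodrigues(np.array(c['rvec'],float))[0]; o=-Rm.T@np.array(c['tvec']).ravel(); r=Rm.T@np.array([s[0],s[1],1.])
    return o+r*(z-o[2])/r[2]
def w2px(c,p):
    K=np.array(c['camera_matrix']); q=cv2.Rodrigues(np.array(c['rvec'],float))[0]@np.array(p,float)+np.array(c['tvec']).ravel()
    s=q[:2]/q[2]; s=s*(1+c['k1']*(s@s)); return np.array([K[0,0]*s[0]+K[0,2],K[1,1]*s[1]+K[1,2]])
E
python3 - <<'E'
from h import *
for n in('scene','side'):
    im,c=snap(n,n+'0'); Rm=cv2.Rodrigues(np.array(c['rvec'],float))[0]; print(n,-Rm.T@np.array(c['tvec']).ravel(),c['camera_matrix'],c['k1'])
    cv2.imwrite(f'pics/{n}0b.png',cv2.resize(im[:,:,::-1],(800,600),interpolation=cv2.INTER_CUBIC))
print(read_state()['tcp_rot'],R.from_rotvec(read_state()['tcp_rot']).as_matrix().round(3))
E
```

```text
scene [1.03863526 0.95282568 0.74086208] [[436.90224997   0.         254.58363343]
 [  0.         436.90224997 198.97287544]
 [  0.           0.           1.        ]] -0.10759033254934927
side [ 0.16041649 -0.41677234  0.75428979] [[378.72342492   0.         258.4411129 ]
 [  0.         378.72342492 190.02944224]
 [  0.           0.           1.        ]] 0.013561881856488562
[-2.22036116e+00 -2.22042562e+00  2.10075859e-03] [[-0.     1.    -0.002]
 [ 1.     0.     0.   ]
 [ 0.    -0.002 -1.   ]]
```

View pics/scene0b.png

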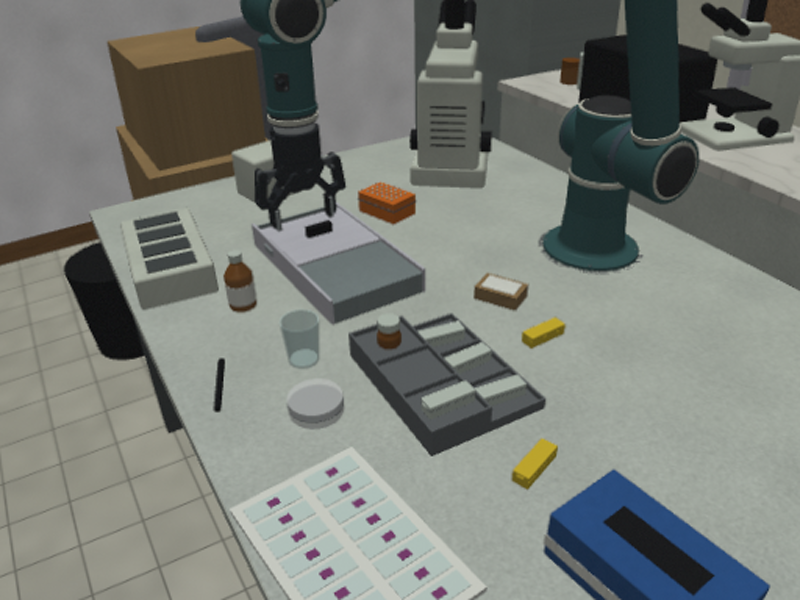

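View pics/side0b.png

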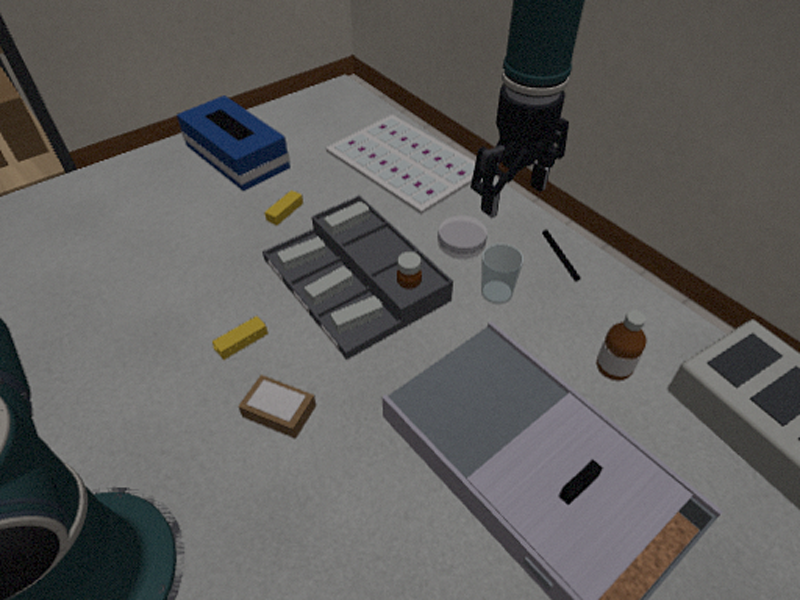

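The scene view shows four white mailers: three in the lower tier at about (445,331), (468,355) and (502,386), and one upper at (449,397). The jar is at (388,330) and the grip bar at (318,229). Look-alikes to leave alone are the yellow boxes at (544,331) and (535,462), and the card tray at (500,290). In the side view the grip is at (581,482).

```bash
python3 - <<'E'
from h import *
s=512/800
def P(f,pts):
    _,c=load(f)
    for n,u,v,z in pts: print(f,n,(px2w(c,u*s,v*s,z)*1000).round(0)[:2])
P('side0',[('grip',581,482,.074),('m_low+y',302,249,.034),('m_lowmid',328,287,.034),('m_low-y',357,315,.034),('m_up+y',347,218,.064),('jar',409,260,.05+.04),
('rackL',264,257,.02),('rackBot',346,354,.02),('rack up tl',312,217,.05),('rack up far',360,198,.05),('rack up r',451,285,.05),('case L',384,403,.054),('case back',490,326,.054),('case R',718,516,.054)])
P('scene0',[('grip',318,229,.074),('m1',445,331,.034),('m2',468,355,.034),('m3',502,386,.034),('mu',449,397,.064),('rack',545,402,.02),('rack',349,350,.05),('rack',434,438,.05),('case near',334,306,.054),('case r',424,270,.054),('case far',253,232,.054)])
E
```

```text
side0 grip [ 524. -298.]
side0 m_low+y [492. 304.]
side0 m_lowmid [478. 197.]
side0 m_low-y [480. 117.]
side0 m_up+y [584. 294.]
side0 jar [588. 119.]
side0 rackL [434. 342.]
side0 rackBot [428.  72.]
side0 rack up tl [544. 350.]
side0 rack up far [645. 342.]
side0 rack up r [632.  63.]
side0 case L [410. -52.]
side0 case back [619. -42.]
side0 case R [ 630. -422.]
scene0 grip [ 538. -272.]
scene0 m1 [484. 139.]
scene0 m2 [489. 217.]
scene0 m3 [490. 312.]
scene0 mu [596. 317.]
scene0 rack [445. 366.]
scene0 rack [662. 117.]
scene0 rack [654. 366.]
scene0 case near [628. -11.]
scene0 case r [420. -32.]
scene0 case far [ 651. -376.]
```

```bash
python3 - <<'E'
from h import *
for f in('scene0','side0'):
    im,c=load(f); print(f,w2px(c,[.675,.04,.194])/.64,w2px(c,[.675,-.04,.194])/.64,w2px(c,[0,0,0])/.64, c['rvec'],c['tvec'])
x,y,w,h=(200,110,160,180); im,c=load('scene0'); cv2.imwrite('pics/cs.png',cv2.resize(im[110:290,150:360],None,fx=3.2,fy=3.2,interpolation=cv2.INTER_CUBIC))
E
```

```text
scene0 [315.24935261 257.80665068] [295.97311242 238.50867429] [589.10397132 246.24883534] [ 0.69183251  2.495205   -1.33713525] [ 0.43173255 -0.145883    1.52572663]
side0 [489.22871558 213.44521903] [528.84332253 242.49453413] [ 84.32113968 579.82857231] [ 2.29317498 -0.78865127  0.30440626] [-0.38211409  0.33835776  0.71266302]
```

View pics/cs.png

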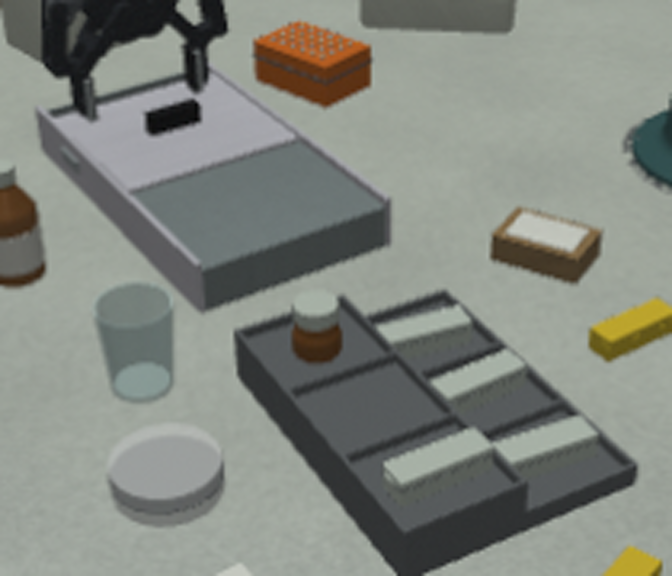

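The crop confirms four white mailers, one per compartment; the upper middle one is empty and the yellow boxes are outside the rack. The two cameras disagree, so I'll triangulate to check heights.

```bash
cat >> h.py <<'E'
def tri(obs):
    A=[];b=[]
    for c,u,v in obs:
        p=px2w(c,u,v,0); q=px2w(c,u,v,.3); d=(q-p)/np.linalg.norm(q-p); M=np.eye(3)-np.outer(d,d); A.append(M); b.append(M@p)
    A=np.array(A);b=np.array(b); x=np.linalg.solve(A.sum(0),b.sum(0)); return x,[np.linalg.norm(A[i]@x-b[i]) for i in range(len(b))]
E
python3 - <<'E'
from h import *
_,a=load('scene0');_,b=load('side0'); s=.64
C=lambda u,v:(150+u/3.2,110+v/3.2)
print(read_state()['tool_pos'],read_state()['time'])
for n,p,q in [('tipL far',C(90,113),(541,185)),('tipR near',C(199,86),(489,212)),('grip',C(174,114),(581,482)),('m_up',C(440,455),(347,218)),('m+y',C(548,440),(302,249)),('m0',C(476,370),(328,287)),('m-y',C(422,325),(357,315)),('rack far -y',C(237,333),(451,285)),('rack near +y',C(633,463),(264,257)),('case near+y',C(389,203),(384,403)),('case far+y',C(206,295),(490,326)),('jarcap',C(315,303),(409,260)),('yellow',C(630,320),(240,330))]:
    x,r=tri([(a,*p),(b,q[0]*s,q[1]*s)]); print(n,(x*1000).round(),(np.array(r)*1000).round(1))
E
```

```text
[6.74287398e-01 5.22444060e-05 2.01184417e-01] 0.1
tipL far [721.  -2. 247.] [4.4 4.4]
tipR near [626.   1. 245.] [3.2 3.2]
grip [ 527. -295.   65.] [1.9 1.9]
m_up [588. 303.  56.] [1.8 1.8]
m+y [491. 309.  31.] [2.9 2.9]
m0 [481. 203.  27.] [0.4 0.4]
m-y [484. 123.  26.] [0.6 0.6]
rack far -y [637.  69.  42.] [0.5 0.5]
rack near +y [436. 351.  12.] [1.3 1.3]
case near+y [412. -45.  43.] [1.2 1.2]
case far+y [630. -24.  27.] [7.6 7.6]
jarcap [589. 122.  87.] [0.9 0.9]
yellow [321. 213.  23.] [0.7 0.7]
```

Call:
move_arm(
  series=[8.5,-6,-3,0,0,0,0,8.5,-6,-3,0,0,0,0,8.5,-6,-3,0,0,0,0,8.5,-6,-3,0,0,0,0,8.5,-6,-3,0,0,0,0],
  grip_force=60,
)

```text
time: 0.72
tool_pos: [0.5339, -0.2809, 0.2019]
tcp_rot: [-2.221, -2.221, 0.0]
wrist_force: [1.3, -0.6, -0.6]
width: 0.998
grip_force: 0.0
```

Call:
move_arm(
  series=[8.5,0,0,0,0,0,10,8.5,0,0,0,0,0,10,8.5,0,0,0,0,0,10,8.5,0,0,0,0,0,10,8.5,0,0,0,0,0,10],
)

```text
time: 1.35
tool_pos: [0.5348, -0.2793, 0.2017]
tcp_rot: [-2.954, -1.066, 0.001]
wrist_force: [-0.1, -0.3, -0.4]
width: 0.997
grip_force: 0.0
```

Call:
move_arm(
  series=[8.5,0,0,0,0,0,10,8.5,0,0,0,0,0,10,8.5,0,0,0,0,0,10,8.5,0,0,0,0,0,8,8.5,0,0,0,0,0,0],
)

```text
time: 1.98
tool_pos: [0.5349, -0.2793, 0.2018]
tcp_rot: [-3.141, -0.057, 0.001]
wrist_force: [-0.4, 0.5, -0.0]
width: 0.997
grip_force: 0.0
```

```bash
python3 - <<'E'
from h import *
s=read_state(); print(s['time'],s['tool_pos'],R.from_rotvec(s['tcp_rot']).as_matrix().round(3),s['q'],s['width'])
im,c=snap('wrist','w1'); Rm=cv2.Rodrigues(np.array(c['rvec'],float))[0]; print(-Rm.T@np.array(c['tvec']).ravel(),Rm,c['k1'])
b,cb=snap('scene','s1')
cv2.imwrite('pics/w1b.png',np.hstack([im,cv2.resize(b[100:260,140:300],(384,384))])[:,:,::-1][:, :800])
E
```

```text
1.975 [ 0.53488276 -0.27930111  0.2018141 ] [[ 0.999  0.036 -0.001]
 [ 0.036 -0.999  0.001]
 [-0.001 -0.001 -1.   ]] [-5.22508645e-01  1.30837019e-01  1.76289089e+00  6.43479077e-06
  1.24888927e+00  1.01188396e+00] 0.9970987120740048
[ 0.60943305 -0.27693898  0.3734237 ] [[ 3.71411917e-02 -9.99309946e-01 -4.05525937e-04]
 [-9.54876440e-01 -3.56093951e-02  2.94860908e-01]
 [-2.94671879e-01 -1.05642584e-02 -9.55540099e-01]] 0.016388651062801282
```

View pics/w1b.png

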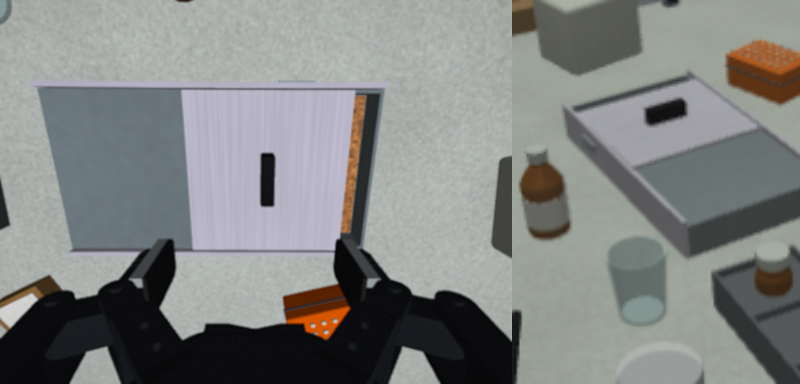

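```bash
python3 - <<'E'
from h import *
_,c=load('w1'); _,a=load('scene0'); _,s1=load('s1'); _,b=load('side0')
p=lambda u,v,z:(px2w(c,u,v,z)*1000).round(1)
print('grip',p(267,180,.076),'corners',p(36,85,.054),p(385,87,.054),p(72,251,.054),p(361,252,.054),'cover edge L',p(181,90,.052),p(191,250,.052),'R',p(355,92,.052),p(341,240,.052))
print('tips exp',[w2px(c,[.535,-.28+d,z]).round() for d in(-.0425,.0425) for z in(.194,.207,.246)])
print('scene exp',[w2px(s1,[.535,-.28,z]).round() for z in(.194,.207,.246)])
x,r=tri([(c,267,180),(b,581*.64,482*.64),(a,150+174/3.2,110+114/3.2)]); print((x*1000).round(1),np.array(r)*1000)
E
```

```text
grip [ 531.1 -294.1   76. ] corners [622.  -39.7  54. ] [ 634.8 -418.6   54. ] [419.9 -45.7  54. ] [ 432.2 -423.6   54. ] cover edge L [ 623.8 -195.3   52. ] [ 425.5 -200.    52. ] R [ 628.8 -387.5   52. ] [ 447.5 -396.    52. ]
tips exp [array([315., 219.]), array([319., 226.]), array([335., 257.]), array([195., 215.]), array([191., 222.]), array([174., 252.])]
scene exp [array([200., 112.]), array([200., 108.]), array([199.,  97.])]
[ 527.3 -294.9   65. ] [0.82255891 1.71772365 2.19525232]
```

The wrist view shows the grip bar at (267,180); the cover's size (192 x 198 mm) checks out at z = 52 mm, so the calibration is good. The fingertips at (172,242) and (338,240) look higher than stated, so I'll descend partway and look again.

Call:
move_arm(
  series=[8.5,-0.7,1.5,2,0,0,0,8.5,0,0,3,0,0,0,8.5,0,0,3,0,0,0,8.5,0,0,2,0,0,0,5,0,0,0,0,0,0],
)

```text
time: 2.7
tool_pos: [0.5266, -0.2941, 0.0994]
tcp_rot: [-3.138, -0.055, 0.007]
wrist_force: [-0.4, -0.3, -1.1]
width: 0.813
grip_force: 0.0
```

Call:
move_arm(
  series=[5,0,0,0,0,0,0,5,0,0,0,0,0,0],
)

```text
time: 2.95
tool_pos: [0.5299, -0.2955, 0.104]
tcp_rot: [3.139, 0.055, 0.004]
wrist_force: [0.8, -0.2, -0.7]
width: 0.584
grip_force: 0.0
```

```bash
python3 - <<'E'
from h import *
s=read_state(); print(s['time'],s['tool_pos'],s['width'])
im,c=snap('wrist','w2'); b,cb=snap('scene','s2')
p=s['tool_pos']; print(w2px(cb,p),w2px(c,p),[w2px(cb,p+np.array([0,0,d])).round() for d in(-.008,.02,.04)])
cv2.imwrite('pics/w2b.png',np.hstack([im[:,100:420],cv2.resize(b[60:200,130:290],(438,384))])[:,:,::-1])
E
```

```text
2.95 [ 0.52990264 -0.29547751  0.1040358 ] 0.5839205102438096
[201.9923684 135.3606957] [253.810109   221.13224295] [array([202., 138.]), array([201., 130.]), array([201., 124.])]
```

View pics/w2b.png

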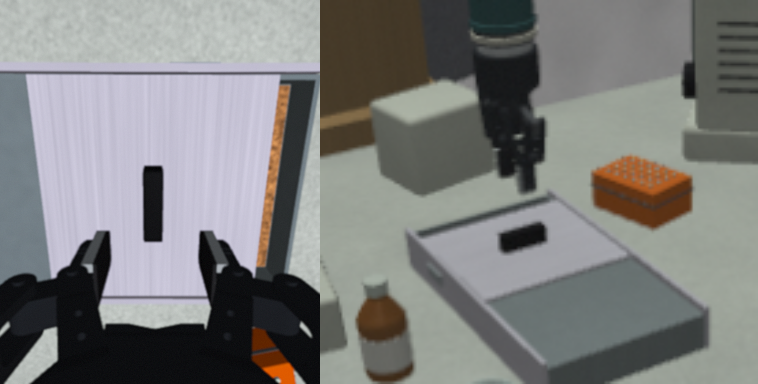

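The wrist view shows the bar centred between the fingers, and the scene view shows the tips about 50 mm above the bar. I'll narrow the opening while still above it and check tip height.

Call:
move_arm(
  series=[2.8,0,0,0,0,0,0,2.8,0,0,0,0,0,0,2.8,0,0,0,0,0,0],
)

```text
time: 3.42
tool_pos: [0.5288, -0.2947, 0.1025]
tcp_rot: [3.141, 0.055, 0.0]
wrist_force: [-0.3, 0.3, 0.6]
width: 0.329
grip_force: 0.0
```

```bash
python3 - <<'E'
from h import *
s=read_state(); print(s['time'],s['tool_pos'],s['width'])
im,c=snap('wrist','w3'); b,cb=snap('scene','s3')
p=s['tool_pos']; print([w2px(cb,p+np.array([0,0,d])).round(1) for d in(-.008,0,.02,.04)],[w2px(c,p+np.array([0,0,d])).round(1) for d in(-.008,0,.02,.04)])
cv2.imwrite('pics/w3b.png',np.hstack([im[80:320,150:350],cv2.resize(b[90:170,160:240],(240,240))])[:,:,::-1])
E
```

```text
3.425 [ 0.52878902 -0.29472358  0.10245931] 0.3289723739308869
[array([202.6, 137.9]), array([202.4, 135.8]), array([201.9, 130.4]), array([201.4, 124.9])] [array([253.8, 216.6]), array([253.8, 221.1]), array([253.8, 234.2]), array([253.7, 250.7])]
```

View pics/w3b.png

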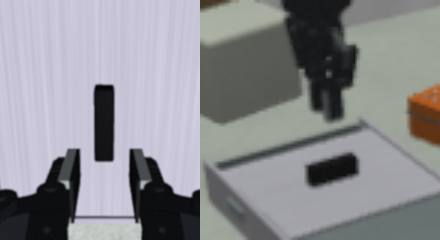

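Call:
move_arm(
  series=[3.6,0,0,1,0,0,0,3.6,0,0,1,0,0,0,3.6,0,0,1,0,0,0,3.6,0,0,0,0,0,0],
)

```text
time: 4.03
tool_pos: [0.5276, -0.294, 0.0705]
tcp_rot: [-3.139, -0.055, 0.004]
wrist_force: [-0.5, 0.3, 0.4]
width: 0.423
grip_force: 0.0
```

```bash
python3 - <<'E'
from h import *
s=read_state(); print(s['time'],s['tool_pos'],s['width'])
im,c=snap('wrist','w4'); b,cb=snap('scene','s4'); d,cd=snap('side','d4')
p=s['tool_pos']
for n,k in(('scene',cb),('side',cd)): print(n,[w2px(k,p+np.array([0,0,d])).round(1) for d in(-.008,0,.02)])
u,v=w2px(cd,p).astype(int); print(u,v)
cv2.imwrite('pics/w4b.png',np.hstack([im[80:320,150:350],cv2.resize(b[90:170,160:240],(240,240)),cv2.resize(d[max(v-60,0):max(v-60,0)+80,u-40:u+40],(240,240))])[:,:,::-1])
E
```

```text
4.025 [ 0.52756382 -0.29404937  0.07052284] 0.42316251194877524
scene [array([203.8, 146.4]), array([203.6, 144.3]), array([203.1, 139. ])]
side [array([370.4, 308.7]), array([371.3, 306.8]), array([373.6, 302. ])]
371 306
```

View pics/w4b.png

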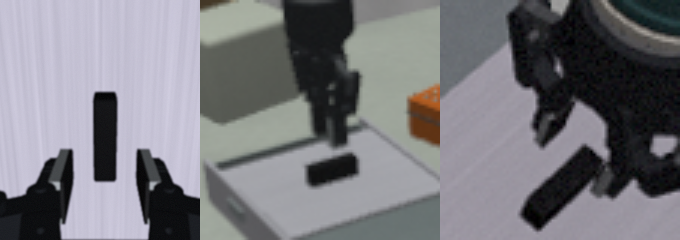

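The tips are still above the bar in both views: scene row is about 138, and side tips are near (366,293) and (386,311). I'll continue down in small steps, watching force.

Call:
move_arm(
  series=[4,0,0,1,0,0,0,4,0,0,0.5,0,0,0,4,0,0,0,0,0,0],
)

```text
time: 4.55
tool_pos: [0.5281, -0.2943, 0.0565]
tcp_rot: [-3.14, -0.055, 0.002]
wrist_force: [0.2, -0.1, -0.5]
width: 0.464
grip_force: 0.0
```

Call:
move_arm(
  series=[4,0,0,0.7,0,0,0,4,0,0,0,0,0,0],
)

```text
time: 4.8
tool_pos: [0.5283, -0.2945, 0.0497]
tcp_rot: [-3.14, -0.055, 0.002]
wrist_force: [-0.6, -0.3, -0.3]
width: 0.467
grip_force: 0.0
```

```bash
python3 - <<'E'
from h import *
s=read_state(); print(s['time'],s['tool_pos'],s['width'],s['wrist_force'])
im,c=snap('wrist','w5'); b,cb=snap('scene','s5'); d,cd=snap('side','d5')
cv2.imwrite('pics/w5b.png',np.hstack([im[80:320,150:350],cv2.resize(b[100:180,160:240],(240,240)),cv2.resize(d[250:330,330:410],(240,240))])[:,:,::-1])
E
```

```text
4.8 [ 0.52825147 -0.29445381  0.04965131] 0.4674877384056951 [-0.58389942 -0.27140379 -0.25067248]
```

View pics/w5b.png

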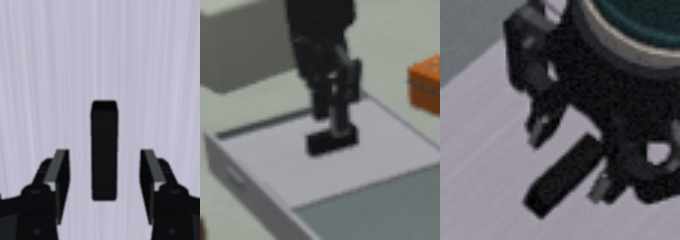

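No contact at TCP z = 0.050, so the real tips stand about 25–30 mm above the nominal TCP. The bar lies between the fingers and slightly ahead in +x; I'll go forward and down, then pinch.

Call:
move_arm(
  series=[4,0.6,0,0.7,0,0,0,4,0,0,0.6,0,0,0,4,0,0,0,0,0,0],
)

```text
time: 5.32
tool_pos: [0.5341, -0.294, 0.0363]
tcp_rot: [-3.14, -0.055, 0.003]
wrist_force: [0.2, 1.0, -0.4]
width: 0.47
grip_force: 0.0
```

Call:
move_arm(
  series=[1,0,0,0,0,0,0,1,0,0,0,0,0,0,1,0,0,0,0,0,0],
)

```text
time: 5.7
tool_pos: [0.5348, -0.2946, 0.0377]
tcp_rot: [3.141, 0.055, 0.0]
wrist_force: [-1.0, 0.3, 1.3]
width: 0.16
grip_force: 60.9
```

Call:
move_arm(
  series=[1,0,-2,0,0,0,0,1,0,-3,0,0,0,0,1,0,-3,0,0,0,0,1,0,-3,0,0,0,0,1,0,-2,0,0,0,0],
)

```text
time: 6.32
tool_pos: [0.5305, -0.1632, 0.0376]
tcp_rot: [3.141, 0.056, 0.002]
wrist_force: [1.8, -2.0, -0.9]
width: 0.165
grip_force: 60.7
```

Call:
move_arm(
  series=[1,0,-1,0,0,0,0,1,0,-0.5,0,0,0,0,1,0,-0.5,0,0,0,0,1,0,0,0,0,0,0],
)

```text
time: 6.82
tool_pos: [0.5298, -0.1444, 0.0376]
tcp_rot: [-3.14, -0.054, -0.001]
wrist_force: [0.6, 1.2, 2.0]
width: 0.166
grip_force: 61.1
```

Call:
move_arm(
  series=[1,0,-0.5,0,0,0,0,1,0,-0.4,0,0,0,0,1,0,0,0,0,0,0],
)

```text
time: 7.2
tool_pos: [0.5295, -0.1356, 0.0376]
tcp_rot: [3.141, 0.055, 0.001]
wrist_force: [0.0, -1.4, 2.0]
width: 0.165
grip_force: 61.1
```

```bash
python3 - <<'E'
from h import *
s=read_state(); print(s['time'],s['tool_pos'],s['wrist_force'])
im,c=snap('side','d6'); cv2.imwrite('pics/d6b.png',cv2.resize(im[150:384,180:512],None,fx=2.4,fy=2.4,interpolation=cv2.INTER_CUBIC)[:,:,::-1])
E
```

```text
7.2 [ 0.52952073 -0.13563965  0.03758667] [ 0.02842096 -1.40692179  2.03157826]
```

View pics/d6b.png

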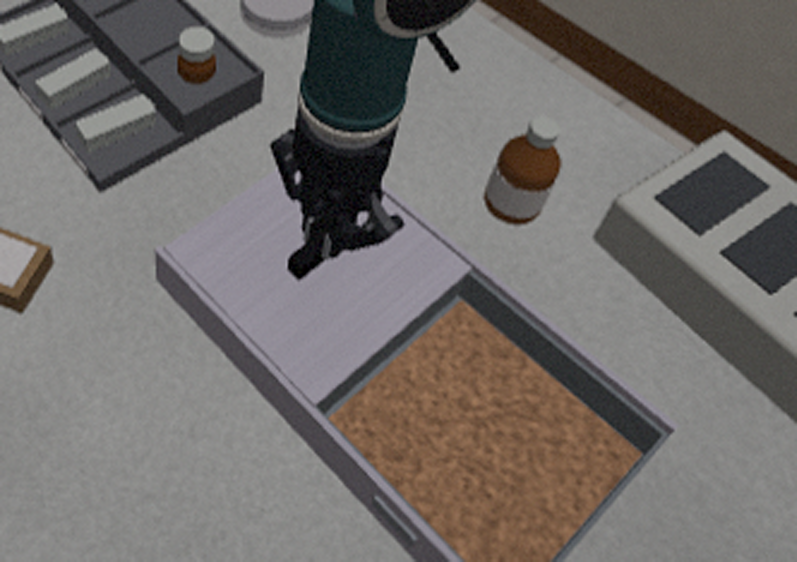

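The cover lies over the deck (edge at (320,405)–(465,270)) with the bay uncovered. I'll push a little more to feel for the stop.

Call:
move_arm(
  series=[1,0,-0.4,0,0,0,0,1,0,0,0,0,0,0,1,0,-0.4,0,0,0,0,1,0,0,0,0,0,0],
)

```text
time: 7.75
tool_pos: [0.5296, -0.1356, 0.0377]
tcp_rot: [3.128, 0.06, 0.003]
wrist_force: [0.0, -28.3, -4.8]
width: 0.166
grip_force: 60.5
```

Call:
move_arm(
  series=[4,0,0.4,0,0,0,0,4,0,0,0,0,0,0,4.2,0,0,0,0,0,0,4.2,0,0,-3,0,0,0,4.2,0,0,-6,0,0,0],
)

```text
time: 8.38
tool_pos: [0.5259, -0.1298, 0.1249]
tcp_rot: [-3.138, -0.056, 0.012]
wrist_force: [1.0, 0.2, 0.1]
width: 0.49
grip_force: 0.0
```

Call:
move_arm(
  series=[5,0,0,-6,0,0,0,5,-1,-6,-3,0,0,0,5,-1,-6,-2,0,0,0,5,-1,-6,0,0,0,0,5,0,-6,0,0,0,0],
)

```text
time: 9.0
tool_pos: [0.4909, 0.1034, 0.2352]
tcp_rot: [-3.14, -0.056, -0.002]
wrist_force: [1.3, -0.2, 0.2]
width: 0.586
grip_force: 0.0
```

Call:
move_arm(
  series=[5,0,-6,0,0,0,0,5,0,-4,0,0,0,0,5,0,0,0,0,0,0],
)

```text
time: 9.38
tool_pos: [0.4873, 0.2041, 0.2343]
tcp_rot: [-3.14, -0.063, 0.001]
wrist_force: [0.5, -0.8, -0.2]
width: 0.588
grip_force: 0.0
```

```bash
python3 - <<'E'
from h import *
s=read_state(); print(s['time'],s['tool_pos'],s['q'],R.from_rotvec(s['tcp_rot']).as_matrix().round(3))
im,c=snap('wrist','w7'); cv2.imwrite('pics/w7b.png',cv2.resize(im,(800,600),interpolation=cv2.INTER_CUBIC)[:,:,::-1])
E
```

```text
9.375 [0.48734368 0.20414217 0.23428789] [ 3.48874258e-01 -3.36822352e-02  1.87493579e+00  9.66050416e-04
  1.30095718e+00  1.87920252e+00] [[ 0.999  0.04  -0.001]
 [ 0.04  -0.999  0.001]
 [-0.001 -0.001 -1.   ]]
```

View pics/w7b.png

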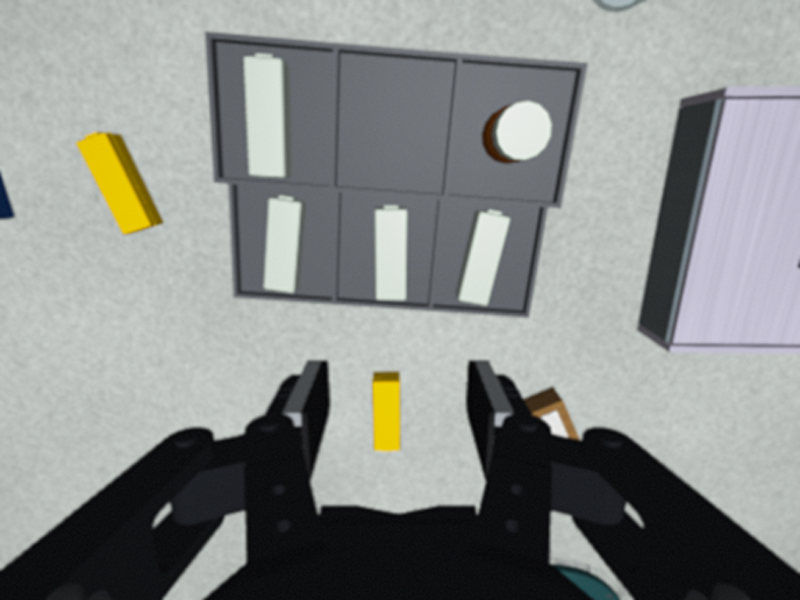

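Four white mailers, in 800-px coordinates: lower +y (284,202)–(280,290), lower mid (391,211)–(391,299), lower −y (493,216)–(474,302), upper +y (263,60)–(267,177). The jar is at (522,130), and the yellow ones are outside the rack.

```bash
python3 - <<'E'
from h import *
_,c=load('w7'); s=.64
yaw=np.degrees(np.arctan2(.04,.999)); print('toolyaw',yaw)
for n,a,b,z in [('A',(285,202),(280,291),.034),('B',(391,211),(391,299),.034),('C',(493,215),(474,302),.034),('U',(263,59),(267,177),.064)]:
    p=px2w(c,a[0]*s,a[1]*s,z);q=px2w(c,b[0]*s,b[1]*s,z);d=p-q
    print(n,((p+q)/2*1000).round(1),'len',round(np.linalg.norm(d)*1000,1),'yaw',np.degrees(np.arctan2(d[1],d[0])).round(1))
for u,v,z in[(236,296,.02),(528,313,.02),(207,33,.05),(586,66,.05)]: print((px2w(c,u*s,v*s,z)*1000).round(1))
E
```

```text
toolyaw 2.292900499543689
A [489.4 305.3  34. ] len 79.8 yaw -5.4
B [485.8 209.5  34. ] len 79.2 yaw 2.1
C [486.  127.5  34. ] len 79.5 yaw -6.4
U [590.3 306.2  64. ] len 80.7 yaw -1.0
[438.8 354.5  20. ]
[433.2  76.6  20. ]
[648.3 349.2  50. ]
[638.4  69.7  50. ]
```

Call:
move_arm(
  series=[5,0,-0.5,5,0,0,0,5,0,0,6,0,0,0,5,0,0,6,0,0,0,5,0,0,4,0,0,0,5,0,0,1,0,0,0],
)

```text
time: 10.05
tool_pos: [0.4852, 0.2038, 0.0114]
tcp_rot: [3.139, 0.053, -0.01]
wrist_force: [0.3, -0.4, -0.5]
width: 0.583
grip_force: 0.0
```

Call:
move_arm(
  series=[5,0,0,0,0,0,0,5,0,0,0.5,0,0,0,5,0,0,0,0,0,0],
)

```text
time: 10.42
tool_pos: [0.4896, 0.2064, 0.011]
tcp_rot: [-3.14, -0.055, -0.004]
wrist_force: [-0.6, -0.3, -0.3]
width: 0.586
grip_force: 0.0
```

```bash
python3 - <<'E'
from h import *
s=read_state(); print(s['time'],s['tool_pos'],s['wrist_force'])
d,c=snap('wrist','w8'); b,_=snap('side','d8'); a,_=snap('scene','s8')
cv2.imwrite('pics/w8b.png',np.hstack([d[90:330,150:350],cv2.resize(b[130:240,150:270],(300,240)),cv2.resize(a[190:280,240:360],(300,240))])[:,:,::-1])
E
```

```text
10.425 [0.48955959 0.2063844  0.01103605] [-0.62853831 -0.33528071 -0.2873369 ]
```

View pics/w8b.png

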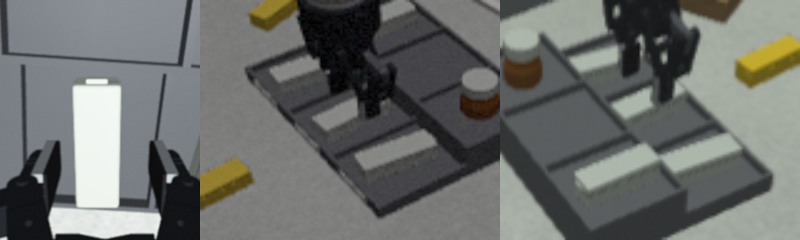

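```bash
python3 - <<'E'
from h import *
_,c=load('w8')
print('mailer ends',px2w(c,247,172,.034),px2w(c,247,297,.034))
for z in(.02,.03,.036,.045): print(z,px2w(c,207,233,z)*1000,px2w(c,305,233,z)*1000)
E
```

```text
mailer ends [0.5290455  0.21153246 0.034     ] [0.44631425 0.20922237 0.034     ]
0.02 [483.9391634  236.86925511  20.        ] [486.24685645 172.69272267  20.        ]
0.03 [488.82428551 235.13280039  30.        ] [490.99034947 174.89494761  30.        ]
0.036 [491.75535877 234.09092756  36.        ] [493.83644528 176.21628257  36.        ]
0.045 [496.15196866 232.52811832  45.        ] [498.105589   178.19828502  45.        ]
```

Call:
move_arm(
  series=[5,0,-0.4,0.7,0,0,0,5,0,0,0.6,0,0,0,5,0,0,0,0,0,0],
)

```text
time: 10.95
tool_pos: [0.4872, 0.2098, -0.0045]
tcp_rot: [3.14, 0.055, -0.003]
wrist_force: [-0.3, -1.2, -0.0]
width: 0.588
grip_force: 0.0
```

Call:
move_arm(
  series=[5,0,0,0.4,0,0,0,5,0,0,0,0,0,0],
)

```text
time: 11.2
tool_pos: [0.4879, 0.2099, -0.0078]
tcp_rot: [3.141, 0.055, -0.001]
wrist_force: [0.2, -0.2, -0.5]
width: 0.588
grip_force: 0.0
```

Call:
move_arm(
  series=[5,0,0,0.4,0,0,0,5,0,0,0,0,0,0],
)

```text
time: 11.45
tool_pos: [0.4878, 0.2098, -0.0118]
tcp_rot: [3.141, 0.055, -0.001]
wrist_force: [-0.4, 0.1, 0.5]
width: 0.589
grip_force: 0.0
```

Call:
move_arm(
  series=[5,0,0,0.2,0,0,0,2.4,0,0,0,0,0,0,2,0,0,0,0,0,0,2,0,0,0,0,0,0,2,0,0,0,0,0,0],
)

```text
time: 12.08
tool_pos: [0.4884, 0.2101, -0.0133]
tcp_rot: [-3.141, -0.055, -0.001]
wrist_force: [-0.1, 0.2, 1.6]
width: 0.313
grip_force: 60.5
```

Call:
move_arm(
  series=[2,0,0,-2,0,0,0,2,0,0,-4,0,0,0,2,0,0,-4,0,0,0,2,0,0,-4,0,0,0,2,0,0,-2,0,0,0],
)

```text
time: 12.7
tool_pos: [0.4893, 0.2104, 0.1491]
tcp_rot: [-3.14, -0.055, -0.005]
wrist_force: [-0.8, 0.1, -0.7]
width: 0.312
grip_force: 60.3
```

```bash
python3 - <<'E'
from h import *
s=read_state(); print(s['time'],s['tool_pos'],s['wrist_force'],s['q'])
d,c=snap('wrist','w9'); b,cb=snap('side','d9'); a,ca=snap('scene','s9')
p=s['tool_pos'];u,v=w2px(cb,p).astype(int);U,V=w2px(ca,p).astype(int); print(u,v,U,V)
cr=lambda im,u,v:cv2.resize(im[max(v-50,0):max(v-50,0)+100,u-50:u+50],(300,300))
cv2.imwrite('pics/w9b.png',np.hstack([d[70:370,150:350],cr(b,u,v),cr(a,U,V)])[:,:,::-1])
E
```

```text
12.7 [0.4892683  0.21044192 0.1491411 ] [-0.84899923  0.1404859  -0.69214255] [3.59407971e-01 3.29350909e-02 1.96879267e+00 3.01263424e-05
 1.13638107e+00 1.89527763e+00]
206 145 299 189
```

View pics/w9b.png

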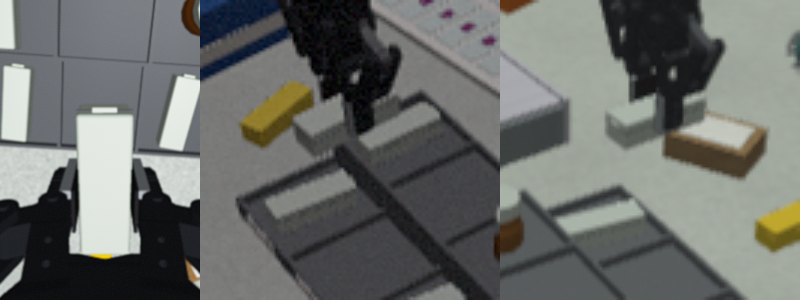

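Mailer B is held level (wrist crop, mid ≈ (105,180)). Carrying it to the bay.

Call:
move_arm(
  series=[2,0.5,3,0,0,0,0,2,1,5.5,0,0,0,0,2,1,5.5,0,0,0,0,2,1,5.5,0,0,0,0,2,1,5.5,0,0,0,0],
)

```text
time: 13.48
tool_pos: [0.5405, -0.0398, 0.1442]
tcp_rot: [-3.141, -0.055, 0.005]
wrist_force: [1.2, 0.4, -0.7]
width: 0.308
grip_force: 60.3
```

Call:
move_arm(
  series=[2,1,5.5,0,0,0,0,2,1,5.5,0,0,0,0,2,0.4,5.5,0,0,0,0,2,0,5.5,0,0,0,0,2,0,5.5,0,0,0,0],
)

```text
time: 14.1
tool_pos: [0.5741, -0.3133, 0.1437]
tcp_rot: [-3.139, -0.055, 0.005]
wrist_force: [1.0, 1.4, 0.3]
width: 0.315
grip_force: 60.3
```

Call:
move_arm(
  series=[2,0,5,0,0,0,0,2,0,0,0,0,0,0,2,0,0,0,0,0,0],
)

```text
time: 14.48
tool_pos: [0.5759, -0.3613, 0.1441]
tcp_rot: [-3.138, -0.053, 0.005]
wrist_force: [0.6, 0.7, -0.5]
width: 0.31
grip_force: 60.3
```

Call:
move_arm(
  series=[2,0.1,0.9,2,0,0,0,2,0,0,4,0,0,0,2,0,0,4,0,0,0,2,0,0,3,0,0,0,2,0,0,1,0,0,0],
)

```text
time: 15.1
tool_pos: [0.5761, -0.3684, 0.0022]
tcp_rot: [-3.137, -0.057, 0.008]
wrist_force: [-0.9, -0.1, 0.4]
width: 0.315
grip_force: 60.3
```

Call:
move_arm(
  series=[2,0,0,0,0,0,0,2,0,0,0.9,0,0,0,2,0,0,0,0,0,0],
)

```text
time: 15.48
tool_pos: [0.5788, -0.3714, -0.0019]
tcp_rot: [3.141, 0.055, 0.001]
wrist_force: [-0.1, -0.3, -0.7]
width: 0.319
grip_force: 38.7
```

Call:
move_arm(
  series=[2,0,0,0.6,0,0,0,2,0,0,0.5,0,0,0,2,0,0,0,0,0,0],
)

```text
time: 15.85
tool_pos: [0.578, -0.3709, -0.0142]
tcp_rot: [-3.14, -0.055, 0.002]
wrist_force: [-0.8, -0.7, -0.1]
width: 0.307
grip_force: 65.0
```

Call:
move_arm(
  series=[2,0,0,0.3,0,0,0,2,0,0,0,0,0,0],
)

```text
time: 16.1
tool_pos: [0.5783, -0.3711, -0.0167]
tcp_rot: [-3.141, -0.055, 0.001]
wrist_force: [0.3, -0.6, -0.4]
width: 0.314
grip_force: 65.0
```

Call:
move_arm(
  series=[4.4,0,0,0,0,0,0,4.4,0,0,0,0,0,0,4.4,0,0,-3,0,0,0,4.4,0,0,-6,0,0,0,4.4,0,0,-6,0,0,0],
)

```text
time: 16.73
tool_pos: [0.578, -0.3709, 0.1345]
tcp_rot: [-3.14, -0.055, 0.002]
wrist_force: [0.6, -1.1, 0.2]
width: 0.517
grip_force: 0.0
```

Call:
move_arm(
  series=[5,-2,-2,-6,0,0,0,5,-3,-2,-2,0,0,0,5,0,0,0,0,0,0,5,0,0,0,0,0,0],
)

```text
time: 17.23
tool_pos: [0.5283, -0.3341, 0.2098]
tcp_rot: [3.141, 0.055, 0.0]
wrist_force: [0.0, -1.2, -0.5]
width: 0.584
grip_force: 0.0
```

```bash
python3 - <<'E'
from h import *
s=read_state(); print(s['time'],s['tool_pos'])
d,c=snap('wrist','w10'); cv2.imwrite('pics/w10b.png',cv2.resize(d,(800,600),interpolation=cv2.INTER_CUBIC)[:,:,::-1])
E
```

```text
17.225 [ 0.52831683 -0.33412814  0.20976047]
```

View pics/w10b.png

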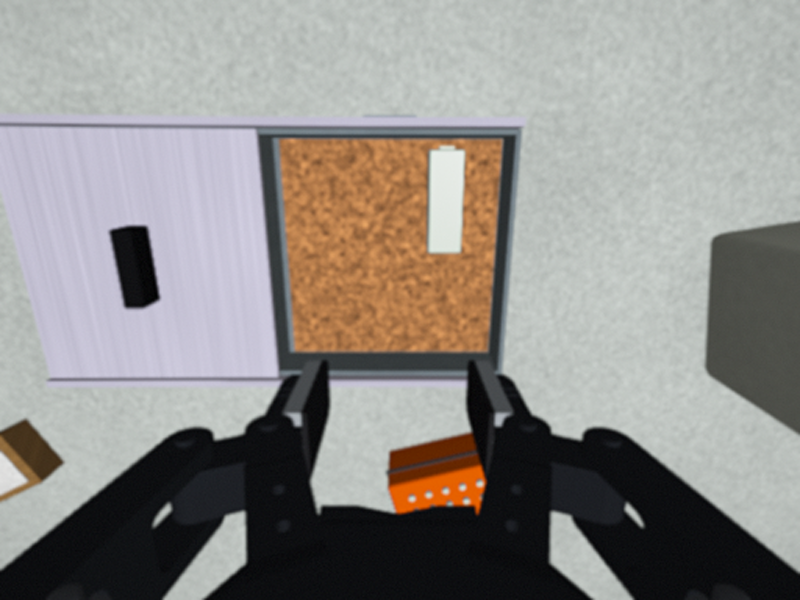

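The first mailer lies flat in the bay at (447,200); the cork's corners are (277,137), (504,137), (489,352) and (292,352). I'll use image code for further checks.

```bash
cat >> h.py <<'E'
def whites(im,c,z,zmin=None):
    h=cv2.cvtColor(im,cv2.COLOR_RGB2HSV); m=((h[:,:,2]>195)&(h[:,:,1]<40)).astype(np.uint8); m=cv2.morphologyEx(m,cv2.MORPH_OPEN,np.ones((3,3)))
    for k in cv2.findContours(m,cv2.RETR_EXTERNAL,cv2.CHAIN_APPROX_NONE)[0]:
        if cv2.contourArea(k)<400: continue
        w=np.array([px2w(c,*p[0],z)[:2]*1000 for p in k],np.float32); (cx,cy),(a,b),t=cv2.minAreaRect(w)
        if a<b: a,b,t=b,a,t+90
        t=(t+90)%180-90
        M=k[:,0].mean(0); print('  px',M.round(),'ctr',round(cx,1),round(cy,1),'size',round(a,1),round(b,1),'yaw',round(t,1))
E
python3 - <<'E'
from h import *
_,c=load('w10'); s=.64
P=np.array([px2w(c,u*s,v*s,.006)*1000 for u,v in[(277,137),(504,137),(489,352),(292,352)]]); print(P.round(1),P.mean(0))
for f,z in(('w10',.03),('w7',.034),('w7',.064)):
    im,c=load(f); print(f,z); whites(im[:,:,::-1],c,z)
E
```

```text
[[ 622.6 -232.     6. ]
 [ 629.3 -418.8    6. ]
 [ 436.6 -425.7    6. ]
 [ 429.9 -237.     6. ]] [ 529.60562898 -328.37064037    6.        ]
w10 0.03
  px [255. 264.] ctr 370.9 -337.0 size 129.1 88.2 yaw -88.0
  px [111. 253.] ctr 378.9 -123.9 size 206.8 58.0 yaw -88.2
  px [403. 199.] ctr 476.0 -527.9 size 250.5 183.9 yaw 15.5
  px [285. 128.] ctr 577.9 -371.9 size 82.5 26.2 yaw 3.3
  px [ 91. 159.] ctr 518.5 -122.2 size 208.7 205.3 yaw 1.8
  px [394.  52.] ctr 664.9 -494.2 size 41.8 39.8 yaw 4.9
  px [214.  66.] ctr 659.9 -240.6 size 420.8 57.5 yaw -88.0
w7 0.034
  px [275. 305.] ctr 258.1 170.8 size 120.1 88.0 yaw -78.6
  px [441. 269.] ctr 331.8 -92.6 size 74.2 45.5 yaw 38.6
  px [141. 252.] ctr 333.2 374.9 size 120.0 74.3 yaw -41.8
  px [291. 237.] ctr 380.3 135.8 size 304.0 157.8 yaw -81.7
  px [ 69. 223.] ctr 388.4 472.2 size 156.6 103.8 yaw 78.9
  px [309. 165.] ctr 487.9 127.4 size 83.0 26.0 yaw -8.3
  px [250. 162.] ctr 488.1 209.8 size 82.6 25.1 yaw 1.5
  px [180. 156.] ctr 492.0 306.3 size 81.6 25.5 yaw -6.1
  px [335.  83.] ctr 594.0 106.0 size 42.7 42.4 yaw -87.9
  px [
[... 282 characters left out ...]
yaw -78.6
  px [441. 269.] ctr 350.4 -68.5 size 68.2 41.8 yaw 38.6
  px [141. 252.] ctr 351.7 361.3 size 110.3 68.3 yaw -41.8
  px [291. 237.] ctr 394.9 141.6 size 279.5 145.1 yaw -81.7
  px [ 69. 223.] ctr 402.4 450.8 size 143.9 95.4 yaw 78.9
  px [309. 165.] ctr 493.9 133.8 size 76.3 23.9 yaw -8.3
  px [250. 162.] ctr 494.0 209.5 size 76.0 23.1 yaw 1.5
  px [180. 156.] ctr 497.7 298.3 size 75.1 23.4 yaw -6.1
  px [335.  83.] ctr 591.4 114.1 size 39.3 39.0 yaw -87.9
  px [479. 147.] ctr 523.9 -85.7 size 189.5 105.2 yaw 2.0
  px [169.  74.] ctr 592.7 306.8 size 81.5 25.5 yaw -1.2
  px [113.  64.] ctr 601.5 368.6 size 61.2 30.2 yaw 0.8
  px [220.  12.] ctr 656.9 245.9 size 45.4 24.3 yaw -87.5
```

Call:
move_arm(
  series=[5,0,-3,0,0,0,0,5,-0.5,-5.5,0,0,0,0,5,-0.5,-5.5,0,0,0,0,5,-0.5,-5.5,0,0,0,0,5,-0.5,-5.5,0,0,0,0],
)

```text
time: 17.9
tool_pos: [0.4992, -0.0834, 0.2084]
tcp_rot: [-3.14, -0.054, 0.004]
wrist_force: [0.0, -0.3, -0.1]
width: 0.58
grip_force: 0.0
```

Call:
move_arm(
  series=[5,-0.5,-5.5,0,0,0,0,5,0,-5.5,0,0,0,0,5,0,-5.5,0,0,0,0,5,0,-4.5,0,0,0,0,5,0,0,0,0,0,10],
)

```text
time: 18.52
tool_pos: [0.4869, 0.1278, 0.2084]
tcp_rot: [-3.134, 0.219, 0.004]
wrist_force: [0.8, -1.4, 0.3]
width: 0.584
grip_force: 0.0
```

Call:
move_arm(
  series=[5,0,0,0,0,0,0,5,0,0,0,0,0,0],
)

```text
time: 18.77
tool_pos: [0.4873, 0.1244, 0.2091]
tcp_rot: [3.134, -0.216, -0.003]
wrist_force: [-0.2, 0.2, 0.6]
width: 0.585
grip_force: 0.0
```

```bash
cat > look.py <<'E'
import sys
from h import *
n=sys.argv[1]; im,c=snap('wrist',n); s=read_state(); M=R.from_rotvec(s['tcp_rot']).as_matrix()
print(round(s['time'],2),(s['tool_pos']*1000).round(1),'yaw',np.degrees(np.arctan2(M[1,0],M[0,0])).round(1),'q6',s['q'][5].round(2),'w',s['width'].round(3))
import h, io, contextlib
for z in map(float,sys.argv[2:]):
    f=io.StringIO()
    with contextlib.redirect_stdout(f): whites(im,c,z)
    print(z); [print(l) for l in f.getvalue().splitlines() if 65<float(l.split('size')[1].split()[0])<95 and 20<float(l.split('size')[1].split()[1])<35]
E
python3 look.py w11 .034 .064
```

```text
Traceback (most recent call last):
  File "look.py", line 4, in <module>
    print(round(s['time'],2),(s['tool_pos']*1000).round(1),'yaw',np.degrees(np.arctan2(M[1,0],M[0,0])).round(1),'q6',s['q'][5].round(2),'w',s['width'].round(3))
                                                                                                                                            ^^^^^^^^^^^^^^^^
AttributeError: 'float' object has no attribute 'round'
```

```bash
sed -i "s/s\['width'\].round(3)/round(s['width'],3)/" look.py; python3 look.py w12 .034 .064
```

```text
18.88 [487.4 124.2 209.6] yaw -8.0 q6 1.91 w 0.584
0.034
0.064
```

```bash
python3 - <<'E'
from h import *
im,c=load('w12'); im=im[:,:,::-1]; whites(im,c,.034)
h=cv2.cvtColor(im,cv2.COLOR_RGB2HSV); u,v=w2px(c,[.4875,.1274,.034]).astype(int); print(u,v,h[v-40:v+40:10,u]); 
E
```

```text
px [141. 355.] ctr 208.1 341.6 size 97.4 40.6 yaw -43.2
  px [365. 348.] ctr 166.1 -7.4 size 86.8 39.0 yaw 27.9
  px [451. 104.] ctr 520.9 -125.2 size 208.0 151.9 yaw 2.0
  px [440.   9.] ctr 635.4 -106.1 size 125.6 15.1 yaw -88.2
  px [219. 163.] ctr 451.0 122.0 size 775.3 446.8 yaw 80.8
251 167 [[109  23 122]
 [ 57  11 216]
 [ 60   7 235]
 [ 60   7 235]
 [ 65   7 233]
 [ 60   5 232]
 [ 55   7 231]
 [ 66  12 217]]
```

```bash
sed -i "s/>195/>210/; s/a<400/a<400/" h.py; sed -i 's/^    for k in cv2/    for k in cv2/' h.py; python3 - <<'E'
from h import *
im,c=load('w12'); im=im[:,:,::-1]; whites(im,c,.034)
im,c=load('w10'); im=im[:,:,::-1]; print();whites(im,c,.03)
E
```

```text
px [116. 182.] ctr 490.7 306.7 size 78.9 25.2 yaw -6.2
  px [251. 166.] ctr 487.5 127.3 size 82.0 24.6 yaw -8.7
  px [ 75. 100.] ctr 595.2 325.3 size 88.0 27.4 yaw -0.9
  px [243.  78.] ctr 594.7 122.2 size 42.5 42.4 yaw -9.8
  px [462.  80.] ctr 520.9 -125.3 size 207.3 151.3 yaw 2.0

  px [ 35. 216.] ctr 449.6 -39.7 size 78.6 23.7 yaw -3.7
  px [285. 128.] ctr 578.6 -371.5 size 80.9 24.9 yaw 1.9
  px [ 92. 172.] ctr 518.9 -137.3 size 208.5 173.9 yaw 1.8
  px [ 55. 140.] ctr 549.2 -81.2 size 141.7 7.1 yaw 0.7
```

Call:
move_arm(
  series=[5,0,-0.3,5,0,0,0,5,0,0,6,0,0,0,5,0,0,6,0,0,0,5,0,0,3,0,0,0,5,0,0,1,0,0,0],
)

```text
time: 19.5
tool_pos: [0.4857, 0.1267, -0.0022]
tcp_rot: [3.133, -0.219, -0.007]
wrist_force: [0.7, -0.8, 0.7]
width: 0.586
grip_force: 0.0
```

Call:
move_arm(
  series=[5,0,0,0,0,0,0,5,0,0,0.5,0,0,0,5,0,0,0,0,0,0],
)

```text
time: 19.88
tool_pos: [0.4888, 0.1279, -0.0037]
tcp_rot: [-3.133, 0.219, -0.003]
wrist_force: [-0.4, -0.7, 0.8]
width: 0.589
grip_force: 0.0
```

Call:
move_arm(
  series=[5,0,0,0.6,0,0,0,5,0,0,0.3,0,0,0,5,0,0,0,0,0,0,2,0,0,0,0,0,0,2,0,0,0,0,0,0],
)

```text
time: 20.5
tool_pos: [0.4882, 0.1278, -0.0135]
tcp_rot: [-3.134, 0.219, -0.001]
wrist_force: [0.3, -0.4, -0.5]
width: 0.312
grip_force: 59.8
```

Call:
move_arm(
  series=[2,0,0,0,0,0,0,2,0,0,0,0,0,0],
)

```text
time: 20.75
tool_pos: [0.488, 0.1278, -0.0137]
tcp_rot: [-3.134, 0.219, -0.001]
wrist_force: [0.9, 0.0, 1.4]
width: 0.311
grip_force: 60.2
```

Call:
move_arm(
  series=[2,0,0,-2,0,0,0,2,0,0,-5,0,0,0,2,0,0,-6,0,0,0,2,0,0,-2,0,0,-10,2,0,2,0,0,0,0],
)

```text
time: 21.38
tool_pos: [0.4904, 0.1086, 0.139]
tcp_rot: [-3.14, -0.06, -0.009]
wrist_force: [0.1, -1.2, -0.3]
width: 0.314
grip_force: 60.0
```

Call:
move_arm(
  series=[2,1,5.5,0,0,0,0,2,1.5,5.5,0,0,0,0,2,1.5,5.5,0,0,0,0,2,1.5,5.5,0,0,0,0,2,1.5,5.5,0,0,0,0],
)

```text
time: 22.0
tool_pos: [0.5679, -0.1664, 0.1356]
tcp_rot: [-3.141, -0.054, 0.001]
wrist_force: [0.7, 0.0, -1.1]
width: 0.312
grip_force: 59.9
```

Call:
move_arm(
  series=[2,0,5.5,0,0,0,0,2,0,5.5,0,0,0,0,2,0,2,0,0,0,0,2,0,0,0,0,0,0,2,0,0,0,0,0,0],
)

```text
time: 22.62
tool_pos: [0.5722, -0.2929, 0.1356]
tcp_rot: [-3.14, -0.056, 0.001]
wrist_force: [0.3, 0.8, -0.7]
width: 0.31
grip_force: 59.9
```

```bash
python3 look.py w13 .03
```

```text
22.68 [ 572.3 -292.7  135.8] yaw 2.1 q6 1.02 w 0.312
0.03
  px [329. 177.] ctr 577.2 -371.4 size 76.8 24.7 yaw 2.0
```

Call:
move_arm(
  series=[2,0.2,-1.1,2,0,0,0,2,0,0,4,0,0,0,2,0,0,4,0,0,0,2,0,0,3,0,0,0,2,0,0,1,0,0,0],
)

```text
time: 23.3
tool_pos: [0.5715, -0.2803, -0.0077]
tcp_rot: [-3.138, -0.057, 0.009]
wrist_force: [0.3, 0.5, 0.7]
width: 0.312
grip_force: 59.9
```

Call:
move_arm(
  series=[2,0,0,0.4,0,0,0,2,0,0,0.4,0,0,0,2,0,0,0.3,0,0,0,2,0,0,0,0,0,0,2,0,0,0,0,0,0],
)

```text
time: 23.92
tool_pos: [0.5744, -0.2838, -0.0144]
tcp_rot: [3.141, 0.054, 0.001]
wrist_force: [-0.8, 0.4, -0.5]
width: 0.314
grip_force: 59.9
```

Call:
move_arm(
  series=[2,0,0,0.2,0,0,0,4.4,0,0,0,0,0,0,4.4,0,0,0,0,0,0,4.4,0,0,-3,0,0,0,4.4,0,0,-6,0,0,0],
)

```text
time: 24.55
tool_pos: [0.5712, -0.282, 0.0703]
tcp_rot: [-3.137, -0.055, 0.011]
wrist_force: [0.6, -0.3, 0.7]
width: 0.515
grip_force: 0.0
```

Call:
move_arm(
  series=[5,-1,-2,-6,0,0,0,5,-1,-5,-6,0,0,0,5,-1,-5.5,-1,0,0,0,5,-1,-5.5,0,0,0,0,5,-1,-5.5,0,0,0,0],
)

```text
time: 25.18
tool_pos: [0.5183, -0.0596, 0.19]
tcp_rot: [3.141, 0.054, 0.003]
wrist_force: [-0.0, -0.0, 0.7]
width: 0.58
grip_force: 0.0
```

Call:
move_arm(
  series=[5,-1,-5.5,0,0,0,0,5,-0.5,-5.5,0,0,0,0,5,0,-5.5,0,0,0,0,5,0,-5.5,0,0,0,0,5,0,-5.5,0,0,0,0],
)

```text
time: 25.8
tool_pos: [0.4938, 0.215, 0.1897]
tcp_rot: [-3.141, -0.055, -0.002]
wrist_force: [0.3, -0.3, 0.1]
width: 0.585
grip_force: 0.0
```

Call:
move_arm(
  series=[5,0,-5.5,0,0,0,0,5,0,-3.5,0,0,0,0,5,0,0,0,0,0,8,5,0,0,0,0,0,0,5,0,0,0,0,0,0],
)

```text
time: 26.42
tool_pos: [0.4908, 0.3028, 0.1893]
tcp_rot: [3.137, -0.162, -0.0]
wrist_force: [-0.6, -0.1, 0.0]
width: 0.585
grip_force: 0.0
```

```bash
python3 look.py w14 .034 .064
```

```text
26.48 [490.9 302.7 189.3] yaw -5.9 q6 2.18 w 0.586
0.034
  px [251. 169.] ctr 490.6 306.6 size 78.1 24.2 yaw -6.7
  px [239.  77.] ctr 595.4 308.6 size 89.7 28.0 yaw -1.0
0.064
  px [251. 169.] ctr 497.4 305.5 size 70.9 22.0 yaw -6.7
  px [239.  77.] ctr 592.6 307.3 size 81.4 25.5 yaw -1.0
```

Call:
move_arm(
  series=[5,0,-0.4,5,0,0,0,5,0,0,6,0,0,0,5,0,0,5,0,0,0,5,0,0,2,0,0,0,5,0,0,1,0,0,0],
)

```text
time: 27.1
tool_pos: [0.4915, 0.3068, -0.0011]
tcp_rot: [3.137, -0.165, -0.001]
wrist_force: [-0.4, -0.5, 0.2]
width: 0.584
grip_force: 0.0
```

Call:
move_arm(
  series=[5,0,0,0,0,0,0,5,0,0,0.5,0,0,0,5,0,0,0,0,0,0],
)

```text
time: 27.48
tool_pos: [0.4921, 0.3076, -0.0046]
tcp_rot: [-3.136, 0.164, -0.003]
wrist_force: [-0.3, -1.1, 0.1]
width: 0.583
grip_force: 0.0
```

Call:
move_arm(
  series=[5,0,0,0.5,0,0,0,5,0,0,0.4,0,0,0,5,0,0,0,0,0,0,2,0,0,0,0,0,0,2,0,0,0,0,0,0],
)

```text
time: 28.1
tool_pos: [0.4917, 0.3074, -0.0143]
tcp_rot: [-3.137, 0.164, -0.001]
wrist_force: [0.7, 0.0, 0.3]
width: 0.31
grip_force: 60.7
```

Call:
move_arm(
  series=[2,0,0,0,0,0,0,2,0,0,0,0,0,0,2,0,0,-2,0,0,0,2,0,0,-5,0,0,0,2,0,0,-6,0,0,0],
)

```text
time: 28.72
tool_pos: [0.4901, 0.3065, 0.1163]
tcp_rot: [3.136, -0.164, -0.003]
wrist_force: [1.4, -0.0, -0.5]
width: 0.316
grip_force: 60.8
```

Call:
move_arm(
  series=[2,0,0,-2,0,0,-8,2,0,3,0,0,0,0,2,0.2,5.5,0,0,0,0,2,0.2,5.5,0,0,0,0,2,0.2,5.5,0,0,0,0],
)

```text
time: 29.35
tool_pos: [0.5042, 0.111, 0.1368]
tcp_rot: [-3.141, -0.056, -0.003]
wrist_force: [1.0, 0.6, -0.9]
width: 0.313
grip_force: 60.8
```

Call:
move_arm(
  series=[2,-0.5,5.5,0,0,0,0,2,-1,5.5,0,0,0,0,2,-1,5.5,0,0,0,0,2,-0.7,5.5,0,0,0,0,2,-0.5,5.5,0,0,0,0],
)

```text
time: 29.98
tool_pos: [0.4764, -0.1654, 0.1368]
tcp_rot: [3.141, 0.055, 0.003]
wrist_force: [0.7, 0.7, 0.6]
width: 0.318
grip_force: 60.8
```

Call:
move_arm(
  series=[2,0,5.5,0,0,0,0,2,0,5,0,0,0,0,2,0,1,0,0,0,0,2,0,0,0,0,0,0,2,0,0,0,0,0,0],
)

```text
time: 30.6
tool_pos: [0.4806, -0.2772, 0.1354]
tcp_rot: [-3.14, -0.056, 0.0]
wrist_force: [1.5, 0.2, 0.0]
width: 0.311
grip_force: 60.8
```

```bash
python3 look.py w15 .03
```

```text
30.65 [ 480.7 -277.1  135.4] yaw 2.1 q6 0.97 w 0.316
0.03
  px [265.  84.] ctr 574.0 -284.4 size 81.2 25.0 yaw 1.9
  px [357.  83.] ctr 578.2 -371.4 size 81.7 25.6 yaw 2.3
```

Call:
move_arm(
  series=[2,0.1,0.8,2,0,0,0,2,0,0,4,0,0,0,2,0,0,4,0,0,0,2,0,0,3,0,0,0,2,0,0,0.8,0,0,0],
)

```text
time: 31.28
tool_pos: [0.4793, -0.2844, -0.0064]
tcp_rot: [-3.137, -0.056, 0.009]
wrist_force: [-1.0, -0.6, -0.1]
width: 0.306
grip_force: 60.8
```

Call:
move_arm(
  series=[2,0,0,0.4,0,0,0,2,0,0,0.4,0,0,0,2,0,0,0.4,0,0,0,2,0,0,0,0,0,0,2,0,0,0,0,0,0],
)

```text
time: 31.9
tool_pos: [0.4823, -0.2868, -0.0143]
tcp_rot: [3.141, 0.055, 0.001]
wrist_force: [0.2, 0.5, -0.6]
width: 0.314
grip_force: 60.8
```

Call:
move_arm(
  series=[2,0,0,0.3,0,0,0,4.4,0,0,0,0,0,0,4.4,0,0,0,0,0,0,4.4,0,0,-3,0,0,0,4.4,0,0,-6,0,0,0],
)

```text
time: 32.52
tool_pos: [0.4794, -0.2848, 0.0701]
tcp_rot: [-3.137, -0.055, 0.009]
wrist_force: [0.9, -1.1, 0.7]
width: 0.515
grip_force: 0.0
```

Call:
move_arm(
  series=[5,0,-2,-6,0,0,0,5,0,-5,-6,0,0,0,5,1,-5.5,-2,0,0,0,5,2,-5.5,0,0,0,0,5,2,-5.5,0,0,0,0],
)

```text
time: 33.15
tool_pos: [0.5248, -0.0587, 0.2007]
tcp_rot: [3.141, 0.054, 0.004]
wrist_force: [1.2, -0.1, -0.0]
width: 0.585
grip_force: 0.0
```

Call:
move_arm(
  series=[5,2,-5.5,0,0,0,0,5,2,-5.5,0,0,0,0,5,2,-5.5,0,0,0,0,5,1,-5.5,0,0,0,0,5,1,-5.5,0,0,0,0],
)

```text
time: 33.78
tool_pos: [0.5947, 0.2194, 0.1996]
tcp_rot: [3.141, 0.055, 0.0]
wrist_force: [0.3, -0.1, 0.7]
width: 0.587
grip_force: 0.0
```

Call:
move_arm(
  series=[5,0,-5.5,0,0,0,0,5,0,-3,0,0,0,3,5,0,0,0,0,0,0,5,0,0,0,0,0,0],
)

```text
time: 34.28
tool_pos: [0.5914, 0.3018, 0.1993]
tcp_rot: [3.141, -0.026, -0.001]
wrist_force: [0.5, -0.9, 0.0]
width: 0.587
grip_force: 0.0
```

```bash
python3 look.py w16 .064
```

```text
34.33 [591.5 301.4 199.5] yaw -1.0 q6 2.02 w 0.586
0.064
  px [249. 172.] ctr 591.6 307.3 size 78.4 25.2 yaw -0.6
```

Call:
move_arm(
  series=[5,0,-0.6,5,0,0,0,5,0,0,6,0,0,0,5,0,0,3,0,0,0,5,0,0,2,0,0,0,5,0,0,0.7,0,0,0],
)

```text
time: 34.95
tool_pos: [0.5915, 0.3073, 0.0318]
tcp_rot: [3.141, -0.029, -0.002]
wrist_force: [-0.1, 0.7, 0.5]
width: 0.588
grip_force: 0.0
```

Call:
move_arm(
  series=[5,0,0,0,0,0,0,5,0,0,0.4,0,0,0,5,0,0,0,0,0,0],
)

```text
time: 35.33
tool_pos: [0.5922, 0.3088, 0.0296]
tcp_rot: [-3.141, 0.027, -0.002]
wrist_force: [-0.2, 0.8, 0.6]
width: 0.585
grip_force: 0.0
```

Call:
move_arm(
  series=[5,0,0,0.7,0,0,0,5,0,0,0.5,0,0,0,5,0,0,0,0,0,0,2,0,0,0,0,0,0,2,0,0,0,0,0,0],
)

```text
time: 35.95
tool_pos: [0.5921, 0.3087, 0.0172]
tcp_rot: [-3.141, 0.027, -0.001]
wrist_force: [0.1, 0.3, -0.9]
width: 0.315
grip_force: 61.6
```

Call:
move_arm(
  series=[2,0,0,0,0,0,0,2,0,0,0,0,0,0,2,0,0,-2,0,0,0,2,0,0,-5,0,0,0,2,0,0,-6,0,0,0],
)

```text
time: 36.58
tool_pos: [0.5906, 0.3079, 0.1475]
tcp_rot: [3.14, -0.027, -0.004]
wrist_force: [0.7, 0.6, 0.1]
width: 0.312
grip_force: 61.8
```

Call:
move_arm(
  series=[2,-0.5,2,-3,0,0,-3,2,-1,5,0,0,0,0,2,-1.5,5.5,0,0,0,0,2,-1.5,5.5,0,0,0,0,2,-1.5,5.5,0,0,0,0],
)

```text
time: 37.2
tool_pos: [0.5385, 0.0701, 0.1782]
tcp_rot: [3.141, 0.056, 0.003]
wrist_force: [0.5, -0.6, 0.1]
width: 0.309
grip_force: 61.8
```

Call:
move_arm(
  series=[2,-1.3,5.5,0,0,0,0,2,-1.3,5.5,0,0,0,0,2,-1.3,5.5,0,0,0,0,2,-1.3,5.5,0,0,0,0,2,-1,5.5,0,0,0,0],
)

```text
time: 37.83
tool_pos: [0.486, -0.2071, 0.1783]
tcp_rot: [3.14, 0.055, 0.003]
wrist_force: [0.2, -0.7, -0.8]
width: 0.31
grip_force: 61.8
```

Call:
move_arm(
  series=[2,0,5.5,0,0,0,0,2,0,5.5,0,0,0,0,2,0,5,2,0,0,0,2,0,1,1,0,0,0,2,0,0,0,0,0,0],
)

```text
time: 38.45
tool_pos: [0.4915, -0.3749, 0.146]
tcp_rot: [-3.139, -0.053, 0.002]
wrist_force: [0.6, 1.4, -0.7]
width: 0.311
grip_force: 61.8
```

```bash
python3 look.py w17 .03
```

```text
38.5 [ 492.1 -374.3  146.7] yaw 2.0 q6 0.84 w 0.316
0.03
  px [174. 183.] ctr 481.8 -287.3 size 77.3 24.2 yaw 1.9
  px [166.  94.] ctr 572.6 -284.2 size 77.7 24.2 yaw 1.7
  px [254.  93.] ctr 577.1 -371.5 size 78.5 24.8 yaw 2.4
```

Call:
move_arm(
  series=[2,-0.7,0,3,0,0,0,2,0,0,4,0,0,0,2,0,0,4,0,0,0,2,0,0,3,0,0,0,2,0,0,0.8,0,0,0],
)

```text
time: 39.12
tool_pos: [0.4846, -0.3728, -0.0026]
tcp_rot: [-3.139, -0.058, 0.004]
wrist_force: [0.1, -0.3, 0.8]
width: 0.31
grip_force: 61.8
```

Call:
move_arm(
  series=[2,0,0,0.4,0,0,0,2,0,0,0.4,0,0,0,2,0,0,0.4,0,0,0,2,0,0,0,0,0,0,2,0,0,0,0,0,0],
)

```text
time: 39.75
tool_pos: [0.4855, -0.3756, -0.0131]
tcp_rot: [3.141, 0.055, 0.0]
wrist_force: [-0.2, -0.4, -0.8]
width: 0.312
grip_force: 61.8
```

Call:
move_arm(
  series=[2,0,0,0.35,0,0,0,4.4,0,0,0,0,0,0,4.4,0,0,0,0,0,0,4.4,0,0,-3,0,0,0,4.4,0,0,-6,0,0,0],
)

```text
time: 40.38
tool_pos: [0.4829, -0.3733, 0.0705]
tcp_rot: [-3.136, -0.055, 0.009]
wrist_force: [0.8, -0.4, 0.1]
width: 0.514
grip_force: 0.0
```

Call:
move_arm(
  series=[4,0,0,-6,0,0,0,4,2,-4,-6,0,0,0,4,2.2,-5,0,0,0,0,4,0,-5,0,0,0,0,4,0,0,0,0,0,0],
)

```text
time: 41.0
tool_pos: [0.5193, -0.2377, 0.1834]
tcp_rot: [-3.14, -0.061, 0.0]
wrist_force: [0.5, -0.1, 0.0]
width: 0.467
grip_force: 0.0
```

```bash
python3 look.py w18 .03; python3 - <<'E'
from h import *
a,ca=snap('scene','s18'); b,_=snap('side','d18'); w,_=load('w18')
cv2.imwrite('pics/fin.png',cv2.resize(np.hstack([w[:,:,::-1],b]),(800,300))[:,:,::-1])
E
```

```text
41.05 [ 519.5 -239.5  183.4] yaw 2.2 q6 1.06 w 0.465
0.03
  px [363. 200.] ctr 485.9 -376.3 size 77.2 24.5 yaw 2.2
  px [292. 199.] ctr 482.4 -287.6 size 77.4 24.7 yaw 2.3
  px [372. 125.] ctr 577.4 -371.6 size 78.8 25.1 yaw 2.2
  px [296. 125.] ctr 574.0 -284.3 size 81.3 25.4 yaw 1.4
```

View pics/fin.png

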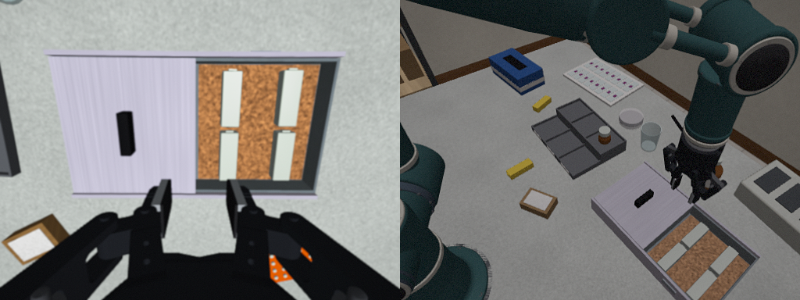

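The last picture shows all four mailers flat in the bay (crop (230,95), (290,95), (230,155), (285,155)), the rack empty except for the jar, and the bar at (125,133). Now for closing the cover.

Call:
move_arm(
  series=[4,0.5,-5,2,0,0,0,4,0.4,-5.2,3,0,0,0,4,0,0,0,0,0,0,4,0,0,0,0,0,0],
)

```text
time: 41.65
tool_pos: [0.5253, -0.1398, 0.1333]
tcp_rot: [3.14, 0.054, 0.0]
wrist_force: [0.3, -0.0, -0.5]
width: 0.468
grip_force: 0.0
```

```bash
python3 - <<'E'
from h import *
im,c=snap('wrist','w19'); s=read_state(); print(s['tool_pos'])
m=(im.max(2)<60).astype(np.uint8); m[210:]=0
for k in cv2.findContours(m,cv2.RETR_EXTERNAL,cv2.CHAIN_APPROX_NONE)[0]:
    if cv2.contourArea(k)>150: print(cv2.boundingRect(k),[(px2w(c,x,y,.076)*1000).round(0)[:2] for x,y in(k[:,0].min(0),k[:,0].max(0))])
E
```

```text
[ 0.52568633 -0.14022048  0.13389894]
(499, 165, 13, 45) [array([ 559., -346.]), array([ 520., -368.])]
(242, 160, 17, 50) [array([ 556., -129.]), array([ 512., -144.])]
(7, 46, 64, 164) [array([636.,  48.]), array([507.,  23.])]
```

Call:
move_arm(
  series=[4,0,-0.3,3,0,0,0,4,0,0,3,0,0,0,4,0,0,2,0,0,0,4,0,0,1,0,0,0,4,0,0,0.5,0,0,0],
)

```text
time: 42.32
tool_pos: [0.5254, -0.1367, 0.0385]
tcp_rot: [3.141, 0.053, 0.001]
wrist_force: [0.1, -0.4, 0.2]
width: 0.468
grip_force: 0.0
```

Call:
move_arm(
  series=[4,0,0,0,0,0,0,1,0,0,0,0,0,0,1,0,0,0,0,0,0,1,0,0,0,0,0,0,1,0,0,0,0,0,0],
)

```text
time: 42.95
tool_pos: [0.5256, -0.1358, 0.0394]
tcp_rot: [3.14, 0.055, 0.003]
wrist_force: [-1.7, 0.6, 5.4]
width: 0.166
grip_force: 60.1
```

Call:
move_arm(
  series=[1,0,2,0,0,0,0,1,0,3,0,0,0,0,1,0,3,0,0,0,0,1,0,3,0,0,0,0,1,0,3,0,0,0,0],
)

```text
time: 43.58
tool_pos: [0.5301, -0.276, 0.0394]
tcp_rot: [-3.141, -0.055, -0.001]
wrist_force: [-0.4, 2.0, 6.0]
width: 0.163
grip_force: 60.2
```

Call:
move_arm(
  series=[1,0,2.5,0,0,0,0,1,0,1.5,0,0,0,0,1,0,0.5,0,0,0,0,1,0,0,0,0,0,0],
)

```text
time: 44.08
tool_pos: [0.5317, -0.3218, 0.0394]
tcp_rot: [3.139, 0.054, 0.002]
wrist_force: [-2.7, -1.9, 5.8]
width: 0.164
grip_force: 60.1
```

Call:
move_arm(
  series=[1,0,0.4,0,0,0,0,1,0,0.3,0,0,0,0,1,0,0,0,0,0,0],
)

```text
time: 44.45
tool_pos: [0.5319, -0.3277, 0.0394]
tcp_rot: [3.14, 0.055, 0.001]
wrist_force: [-1.4, -0.5, 7.0]
width: 0.16
grip_force: 60.2
```

Call:
move_arm(
  series=[1,0,0.4,0,0,0,0,1,0,0,0,0,0,0],
)

```text
time: 44.7
tool_pos: [0.5318, -0.3277, 0.0393]
tcp_rot: [-3.135, -0.053, 0.001]
wrist_force: [-2.4, 11.7, 12.1]
width: 0.162
grip_force: 60.8
```

Call:
move_arm(
  series=[1,0,-0.3,0,0,0,0,4,0,0,0,0,0,0,4,0,0,0,0,0,0,4,0,0,-3,0,0,0,4,0,0,-5,0,0,0],
)

```text
time: 45.32
tool_pos: [0.5294, -0.3272, 0.1158]
tcp_rot: [-3.137, -0.054, 0.008]
wrist_force: [1.1, -1.1, 0.9]
width: 0.468
grip_force: 0.0
```

Call:
move_arm(
  series=[4,0,0,-6,0,0,0,4,0,0,-4,0,0,0,4,0,0,0,0,0,0,4,0,0,0,0,0,0],
)

```text
time: 45.82
tool_pos: [0.531, -0.3282, 0.2173]
tcp_rot: [-3.14, -0.055, 0.001]
wrist_force: [-0.2, 0.6, -1.3]
width: 0.466
grip_force: 0.0
```

```bash
python3 - <<'E'
from h import *
im,c=snap('wrist','w20'); s=read_state(); print(s['time'],s['tool_pos'],s['wrist_force'])
m=(im.max(2)<60).astype(np.uint8); m[225:]=0
for k in cv2.findContours(m,cv2.RETR_EXTERNAL,cv2.CHAIN_APPROX_NONE)[0]:
    if cv2.contourArea(k)>150: print(cv2.boundingRect(k),[(px2w(c,x,y,.076)*1000).round(0)[:2] for x,y in(k[:,0].min(0),k[:,0].max(0))])
h=cv2.cvtColor(im,cv2.COLOR_RGB2HSV); print('cork px',((h[:,:,0]<20)&(h[:,:,1]>80)&(h[:,:,2]>90))[:225].sum())
E
```

```text
45.875 [ 0.53053065 -0.32785644  0.21626283] [-0.23754727 -0.13418382  0.89500285]
(248, 148, 12, 49) [array([ 560., -320.]), array([ 503., -335.])]
cork px 0
```

The bar centre is at y = −0.3275, which is 192 mm from the open stop, and no cork is visible, so the cover is shut.

```bash
python3 -c "
from workcell import *
print(finish_job())"
```

```text
the job is handed in; nothing more can be done
None
```

The job is handed in: all four mailers present lie flat in one layer in the bay, the cover is fully shut over them, and the jar stayed in its compartment; the result of the judging was not shown.

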